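# Widen the tea caddy by one hole and stand the tall tin in it

## Robot

A 6-joint arm with a two-finger parallel gripper is mounted at the origin on the work surface. World frame = base frame: x ahead of the robot, y to its left, z up, the work surface at z = 0. Lengths are in m, angles in degrees, forces in N, time in s.
With the tool pointing down it reaches from about 0.25 to 0.725 m from the base axis. Payload 9.7 kg.
Tool frame: the origin (TCP) lies at the very end of the fingers, on their centre line; the grasp point (between the pads) lies 19 mm behind it; z points along the fingers, y is the direction in which the jaws open and shut (so a half turn about z gives the same grasp; the last joint's range is limited). The gripper opens to 85 mm and grips with 20 to 120 N. Pads are 22 mm wide; open, the fingers measure 114 mm over their backs; the gripper's body (76 mm by 85 mm) begins 54 mm behind the grasp point. The pads swing forward as they close: fully open they stand 13 mm farther back than shut.
Start: joints at [-64.973, 4.979, 10.078, 95.1, 0, 90], TCP at [0.233, -0.498, 0.231] pointing down, gripper open.
Joint ranges: [-179.16, 179.16], [-48.56, 103.87], [-65.8, 70.77], [-126.05, 130.52], [-82.76, 87.17], [-180, 180]. Speed limits (degrees/s): [127.2, 127.2, 147.25, 180, 180, 180].

## Interface

Orientations are given as [roll, pitch, yaw] about the fixed x, y, z axes, in that order (R = Rz(yaw) Ry(pitch) Rx(roll)).
In Python, from workcell import bot, camera, ticket gives the robot as it stands.
- The arm moves only by the shell command python3 -m jog 'ROWS' [FORCE]. ROWS is a JSON object of lists of equal length, an entry for each row: "turn": the turn, a rotation vector about the world's x, y, z each as a share of 8 degrees, from -1 to 1, a list of three; "delta_pos": the shift along the world's x, y, z each as a share of 50 mm, from -1 to 1, a list of three; "hand": the opening, from -1 (shut) to 1 (fully open). A call has exactly 10 rows; each row shifts and turns the commanded pose from where the row before left it; what a row does not reach is not made up. A row lasts 1/10 s, in which the tool goes at most 50 mm and 8.59 degrees, less where a joint would pass 70% of its speed; a pose out of reach is approached as far as the arm can. A call with a number of a shift or a turn outside -1 to 1 is refused whole. A call with a gripper value outside its range is refused whole. The fingers move at their own pace and stop on an object; FORCE is the grip in N (left out, the last holds). Time passes only in rows, so rows that do not move let the fingers close, or fill a call up. It gives the time, the measured TCP pose, the force and the opening at its end, in the units of the state.
- bot.get_obs(): the state, without advancing time (a new reading comes with each control period).
- camera(name): name is "scene" or "top" or "wrist"; returns a dict with "frame" (400x640x3 uint8, red, green, blue), "range_z" (400x640 float32, m along the optical axis (not along the pixel's ray), 0 where there is no reading), "fx", "fy", "cx", "cy" (pixels), "extrinsics" (4x4, takes a point from world to camera coordinates); the wrist camera has in their place "mount" (4x4, takes a point from camera to tool coordinates, whose origin is the TCP and whose axes are the flange's). Camera axes: x right, y up, looking along -z (the intrinsics and any distortion apply to the point x, -y, -z); pixel columns grow to the right and rows downward; lengths in m; the calibration is good to about 2 mm. A picture is of the moment at which its call begins: read the wrist's pose just before it.
- ticket.job_done(): hands the job in, once; it reports no verdict.
The state is a dict: "time": time; "q": joint angles; "qd": joint speeds; "joint_efforts": joint torques, N m; "ee_pos": TCP position; "tcp_rot": TCP orientation; "wrist_force": force on the tool from outside, world axes, zero at the start; "torque": the same for the moment, N m; "opening": finger opening in m.
Only numpy, scipy, OpenCV 4.12 (cv2) and the standard library are available. Lean on these libraries where they do the work, as an engineer would, in place of code of your own. Each camera call takes 0.05 s, during which the arm holds its last target.

## Task

Make room in the tea caddy: press in the spring button on its rail, slide the end fence outwards until the button pops out through the next hole of the sleeve, then stand the tall steel tin upright on the tray in the widened bay between divider and fence. Be gentle with the rail: stop pulling as soon as the button has caught, never force the sleeve against the button, and do not drop the tin. Leave the other things where they stand.

Things in the scene. Friction and masses are not known exactly. Their poses are not given: they have to be found in the camera images.
- caddy: Dark wood tray 200 x 340 mm, 8 mm thick, fixed; origin under its centre, z up, y along its length. On its +x side, along y at x 60, z 75 mm, runs a rail: a fixed 19 mm square inner tube from a post (34 x 30 mm, 100 mm high) at y -150, and round it the steel sleeve of the fence. Bay for the tin: on the tray, from the divider (+y side) to the fence plate, x -100 to +45. 20 mm rims at y < 0 only.
- divider_face (a point): Point on the tray floor (8 mm above the counter) at the foot of the divider's face that looks to +y into the bay, at x -55, y +5 mm of the caddy; axes as the caddy's. The divider is a fixed upright plate, 6 mm thick, x -97 to -7 mm, its top 63 mm above the counter.
- fence_face (a point): Point at tray floor height below the fence plate's face that looks to -y into the bay, at x -55 mm of the caddy; y +50 mm at the start; travels with the fence. Plate: x -86 to +72 mm of the caddy, 6 mm thick, 10 to 72 mm above the counter. The bay starts 45 mm wide, too narrow for the tall tin; with the button in the second hole it is 87 to 113 mm wide.
- first_hole (a point): Centre of the sleeve's first hole (12 mm long, 11 mm high) on the outer face of its +x wall (2 mm thick); travels with the sleeve; the button stands in it at the start. The second hole, of the same size, lies 42 to 68 mm from it towards -y, different each time and not measured: feel for it. The button pops out when that hole reaches it (3 mm play in all), then blocks the sleeve like a hard stop.
- tall_tin: The tin to move: plain steel cylinder, 56 mm diameter, 100 mm high, 0.18 to 0.35 kg, standing; origin at the centre of its underside, z up.
- squat_tin: Another plain steel tin, 72 mm diameter, 55 mm high: leave it. Origin at the centre of its underside.
- syrup: Amber jar, 48 mm diameter, 120 mm high, standing on the tray's -y part: leave it. Origin at the centre of its underside.
- cup: White cup 72 mm wide, 65 mm high on the counter: leave it. Origin at the centre of its underside.
- tumbler: Glass 72 mm wide, 100 mm high: leave it. Origin at the centre of its underside.
- fence: Knurled steel sleeve, 24 mm square, y -106 to +62 mm from its origin, with the black fence plate at its +y end. Slides along the caddy's y only: 0 = button in the first hole (about 1.5 mm play), end stop at +78 mm. Origin on the sleeve's axis at the first hole (60, 0, 75 mm of the caddy at the start), axes as the caddy's. Friction 2 to 5 N, to 15 N while the dome goes under the wall.
- button_seat (a point): Fixed point at x 72, y 0, z 75 mm of the caddy, on the spring button's axis, in the plane of the sleeve's +x face. The button, a domed pin of 9 mm on the inner tube, points to +x; out, it stands 6 mm proud. Spring 3 N out, 6 N flush. Fingers closing across the sleeve (caddy x) press it flush; pulling the sleeve to +y then slides the wall over it (8 mm in). It bears 20 N from the sleeve at most.

How it is judged (in metres and radians):
On the way, in this order (a step that is already met when the one before it is completed fails the run):
1. the button is pressed under the sleeve wall and the sleeve slides off the first hole (x of button_c0 in the frame of caddy below 0.06275 m and y of fence in the frame of caddy above 0.01 m), for 0.05 s.
2. the button has popped out through the second hole (x of button_c0 in the frame of caddy above 0.06725 m and y of fence in the frame of caddy above 0.025 m), for 0.2 s.
At the end, for the whole second after the job is handed in: The button stands out (pressed in under 1.5 mm) through the sleeve's second hole (fence slid over 25 mm); the tall tin stands released, still and upright (0.08 rad) on the tray floor (3 mm) between divider and fence, its axis -100 to +20 mm in x of the caddy (all of step 2 and y of tall_tin in the frame of divider_face above 0.025 m and y of tall_tin in the frame of fence_face below -0.025 m and x of tall_tin in the frame of divider_face between -0.045 and 0.075 m and z of tall_tin in the frame of divider_face between -0.003 and 0.003 m and angle between tall_tin's own z axis and vertical below 0.08 rad and linear speed of tall_tin below 0.02 m/s and contact force between the fingers and tall_tin below 0.1 N); the robot touches nothing.
It fails at once if the sleeve is forced against the button (over 20 N) (contact force between button_c0 and fence above 20 N).
It fails at once if the tall tin is dropped or knocked over (faster than 0.45 m/s while not held) (linear speed of tall_tin above 0.45 m/s and contact force between the fingers and tall_tin below 0.1 N).
It fails at once if another thing is pushed away (squat tin, jar, cup or tumbler moved over 30 mm) (distance of any of squat_tin, syrup, cup, tumbler from where it was at the start of the episode above 0.03 m).
It also fails if it takes over 72 s, if anything falls off the work surface, if the arm or the gripper's body presses on something with over 40 N, if the wrist force passes 120 N, or if a joint passes its speed limit or range.

## Working session

There is one attempt and no reset: what is moved stays moved. The work goes in short steps, Python scripts to look and compute and a shell command to move; the robot and the scene stay as the last step left them, time stands still between calls to the robot, and variables do not carry over. Pictures are saved under pics/ and viewed, and the job is handed in when it is done.

```bash
ls; mkdir -p pics; python3 - <<'E'
from workcell import bot,camera
import cv2,numpy as np
print(bot.get_obs())
for n in ["scene","top","wrist"]:
    c=camera(n); cv2.imwrite(f"pics/{n}0.png",c["frame"][:,:,::-1]); np.savez(f"{n}0.npz",**c)
    print(n,{k:(np.round(v,4).tolist() if not np.isscalar(v) else v) for k,v in c.items() if k not in("frame","range_z")})
    r=c["range_z"]; print((r>0).mean(), r[r>0].min(), r.max())
E
```

```text
pics
{'time': 0.0, 'q': array([-6.49737387e+01,  5.01284434e+00,  1.00345410e+01,  9.51002211e+01,
       -1.36719592e-03,  8.99996540e+01]), 'qd': array([-0.02671437,  0.01419029,  0.02748432,  0.03155762, -0.01687154,
        0.04188449]), 'joint_efforts': array([ 3.92955571e-04, -5.20385814e+01,  4.64807332e+01,  1.60393986e-02,
        2.11120806e-05, -2.35572116e-05]), 'ee_pos': array([ 0.23256431, -0.49815562,  0.23056712]), 'tcp_rot': array([-1.79921476e+02,  1.36672037e-03,  2.50266092e+01]), 'wrist_force': array([-0.64498927,  0.09754852, -0.53057513]), 'torque': array([-0.03583365, -0.02969986,  0.02257378]), 'opening': 0.08520377421669126}
scene {'fx': 385.9227311473914, 'fy': 385.9227311473914, 'cx': 316.0839864028255, 'cy': 197.70296429710226, 'extrinsics': [[-0.5999, 0.8, 0.0053, 0.3566], [-0.4908, -0.3733, 0.7873, 0.1811], [0.6318, 0.4697, 0.6166, -1.5299], [0.0, 0.0, 0.0, 1.0]]}
0.99271484375 0.64555424 3.9999254
top {'fx': 479.3033123194572, 'fy': 479.3033123194572, 'cx': 316.4608208508355, 'cy': 207.53152915349474, 'extrinsics': [[-0.0122, -0.9999, 0.009, -0.0526], [0.9843, -0.0104, 0.1762, -0.5423], [-0.176, 0.011, 0.9843, -1.1446], [0.0, 0.0, 0.0, 1.0]]}
0.9961953125 0.51342297 2.1785116
wrist {'fx': 359.0162874398482, 'fy': 359.0162874398482, 'cx': 318.1174029933628, 'cy': 199.08736261039738, 'mount': [[0.0, 0.9538, 0.3003, 0.0773], [1.0, -0.0, 0.0001, 0.0006], [0.0001, 0.3003, -0.9538, -0.1417], [0.0, 0.0, 0.0, 1.0]]}
0.996078125 0.07063963 0.47514728
```

View pics/top0.png

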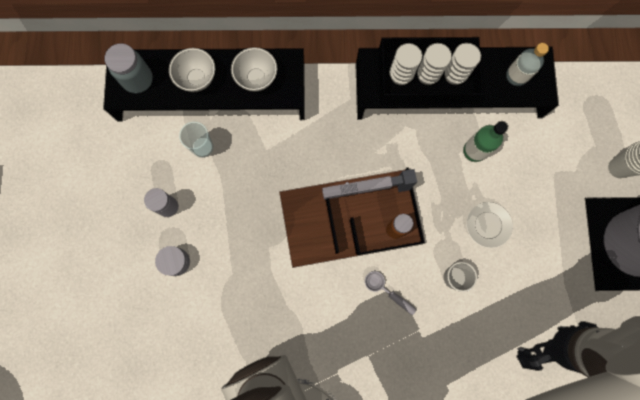

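View pics/scene0.png

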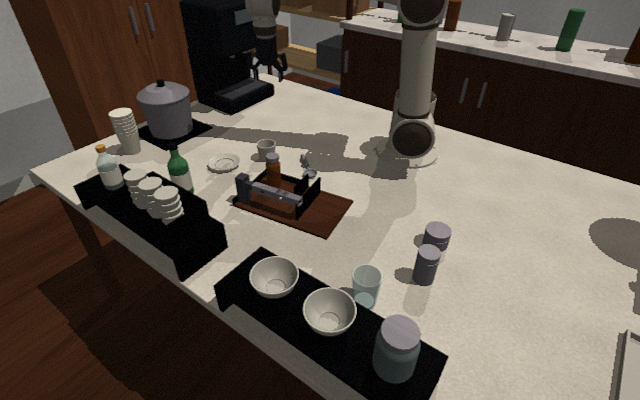

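View pics/wrist0.png

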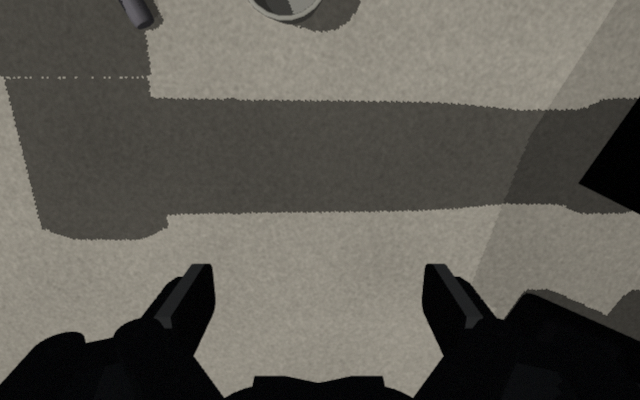

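Top view: the caddy is around (352,220) with its rail on the far side and the post at (405,180). The tall tin is at (160,203), the squat tin at (172,260), and the tumbler at (197,140). Next I measure these positions.

```bash
cat > h.py <<'E'
import numpy as np,cv2
from scipy.spatial.transform import Rotation as R
def Twc(c,obs=None):
    if "extrinsics" in c: return np.linalg.inv(c["extrinsics"])
    T=np.eye(4); T[:3,:3]=R.from_euler('xyz',obs["tcp_rot"],degrees=True).as_matrix(); T[:3,3]=obs["ee_pos"]
    return T@c["mount"]
def ray(c,uv,T):
    uv=np.atleast_2d(uv).astype(float)
    d=np.c_[(uv[:,0]-c["cx"])/c["fx"],-(uv[:,1]-c["cy"])/c["fy"],-np.ones(len(uv))]
    return T[:3,3],d@T[:3,:3].T
def onz(c,uv,z,T):
    o,d=ray(c,uv,T); return o+d*((z-o[2])/d[:,2])[:,None]
def cloud(c,T):
    v,u=np.mgrid[0:400,0:640]; r=c["range_z"]
    o,d=ray(c,np.c_[u.ravel(),v.ravel()],T)
    P=o+d*r.reshape(-1,1); P[r.ravel()<=0]=np.nan
    return P.reshape(400,640,3)
def tri(o1,d1,o2,d2):
    d1=d1/np.linalg.norm(d1);d2=d2/np.linalg.norm(d2)
    A=np.c_[d1,-d2]; s=np.linalg.lstsq(A,o2-o1,rcond=None)[0]
    p,q=o1+s[0]*d1,o2+s[1]*d2
    return (p+q)/2,np.linalg.norm(p-q)
def load(n): return dict(np.load(n))
E
python3 - <<'E'
from h import *
c=load("top0.npz");T=Twc(c);P=cloud(c,T)
print("cam",T[:3,3])
for uv in [(160,198),(172,255),(195,130),(403,222),(405,178),(350,187),(336,225),(355,237),(300,220),(250,250),(461,270),(308,260)]:
    print(uv,np.round(P[uv[1],uv[0]],3))
im=c["frame"][100:300,100:480]; cv2.imwrite("pics/topz.png",cv2.resize(im,None,fx=2.1,fy=2.1,interpolation=cv2.INTER_CUBIC)[:,:,::-1])
for n in ["top0","scene0"]:
    c=load(n+".npz");P=cloud(c,Twc(c))
    m=((P[...,2]>.03)&(P[...,2]<.15)&(P[...,0]>.2)&(P[...,0]<.75)&(abs(P[...,1])<.45)).astype(np.uint8)
    k,l,s,ce=cv2.connectedComponentsWithStats(m)
    for i in range(1,k):
        if s[i,4]>40: q=P[l==i]; print(n,s[i],np.round(ce[i]),np.round(np.nanmin(q,0),3),np.round(np.nanmax(q,0),3))
E
```

```text
cam [ 0.3316082  -0.0456108   1.22269346]
(160, 198) [0.559 0.313 0.104]
(172, 255) [0.427 0.293 0.055]
(195, 130) [0.745 0.248 0.053]
(403, 222) [ 0.491 -0.257  0.131]
(405, 178) [ 0.602 -0.272  0.101]
(350, 187) [ 0.583 -0.14   0.092]
(336, 225) [ 0.503 -0.109  0.007]
(355, 237) [ 0.465 -0.152  0.061]
(300, 220) [ 0.517 -0.017  0.005]
(250, 250) [0.442 0.111 0.   ]
(461, 270) [ 0.385 -0.423  0.005]
(308, 260) [ 0.415 -0.036  0.007]
top0 [179 122  33  34 658] [195. 137.] [0.679 0.206 0.03 ] [0.749 0.276 0.103]
top0 [466 133  13  18 115] [472. 142.] [ 0.684 -0.45   0.031] [ 0.712 -0.447  0.119]
top0 [ 323  169   94   85 1371] [367. 190.] [ 0.429 -0.306  0.03 ] [ 0.626 -0.075  0.105]
top0 [144 188  32  28 632] [159. 201.] [0.529 0.297 0.03 ] [0.585 0.353 0.106]
top0 [387 214  26  24 451] [399. 226.] [ 0.466 -0.279  0.03 ] [ 0.513 -0.234  0.133]
top0 [350 217  11  37 146] [355. 235.] [ 0.427 -0.163  0.03 ] [ 0.515 -0.142  0.069]
top0 [155 246  32  30 761] [171. 260.] [0.379 0.263 0.03 ] [0.45  0.335 0.059]
top0 [445 262  32  30 373] [463. 276.] [ 0.333 -0.441  0.03 ] [ 0.402 -0.37   0.07 ]
scene0 [257 139  28  45 682] [270. 160.] [ 0.333 -0.441  0.03 ] [ 0.516 -0.233  0.133]
scene0 [181 166  12  24  99] [186. 178.] [ 0.684 -0.45   0.032] [ 0.711 -0.444  0.123]
scene0 [ 235  172   86   43 1350] [278. 190.] [ 0.428 -0.301  0.03 ] [ 0.639 -0.074  0.105]
scene0 [425 221  27  24 517] [438. 232.] [0.377 0.263 0.03 ] [0.452 0.334 0.061]
scene0 [414 244  28  36 727] [427. 261.] [0.53  0.297 0.03 ] [0.587 0.353 0.106]
scene0 [353 264  30  41 993] [367. 283.] [0.679 0.205 0.03 ] [0.75  0.276 0.104]
```

View pics/topz.png

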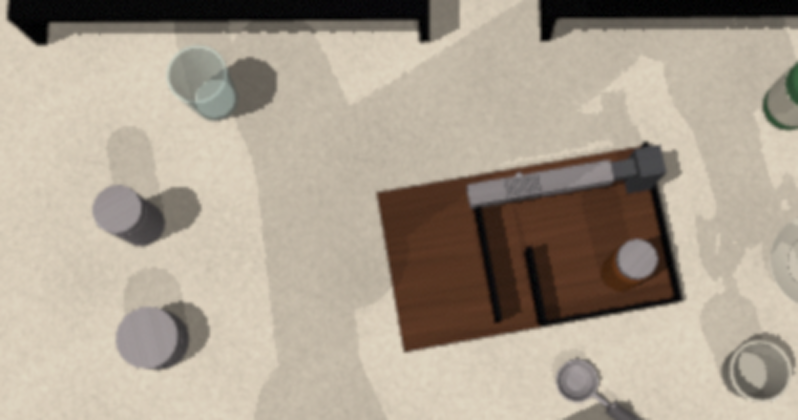

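Tall tin measured at about (0.557, 0.325), top at about 0.103. The squat tin is next to it. Next is the caddy pose.

```bash
python3 - <<'E'
from h import *
for n in ["top0","scene0"]:
    c=load(n+".npz");T=Twc(c);P=cloud(c,T)
    # tray
    hsv=cv2.cvtColor(c["frame"],cv2.COLOR_RGB2HSV)
    m=((P[...,2]>.003)&(P[...,2]<.02)&(P[...,0]>.35)&(P[...,0]<.68)&(P[...,1]>-.35)&(P[...,1]<.05)&(hsv[...,1]>80))
    v,u=np.nonzero(m); Q=onz(c,np.c_[u,v],.008,T)[:,:2]
    r=cv2.minAreaRect((Q*1000).astype(np.float32)); print(n,"tray",r,np.round(cv2.boxPoints(r)))
    # sleeve top
    m=((P[...,2]>.08)&(P[...,2]<.095)&(P[...,0]>.5)&(P[...,0]<.65)&(P[...,1]>-.25)&(P[...,1]<-.07))
    q=P[m]; print("sleeve top z",np.median(q[:,2]),len(q))
    r=cv2.minAreaRect((q[:,:2]*1000).astype(np.float32)); print(r,np.round(cv2.boxPoints(r)))
    vx,vy,x0,y0=cv2.fitLine((q[:,:2]*1000).astype(np.float32),cv2.DIST_L2,0,.01,.01).ravel();print("line",np.degrees(np.arctan2(vy,vx)),x0,y0)
    m=((P[...,2]>.045)&(P[...,2]<.07)&(P[...,0]>.4)&(P[...,0]<.53)&(P[...,1]>-.18)&(P[...,1]<-.12)); q=P[m]
    r=cv2.minAreaRect((q[:,:2]*1000).astype(np.float32)); print("div",r,np.round(cv2.boxPoints(r)),q[:,2].max())
E
```

```text
top0 tray ((523.0217895507812, -145.1289520263672), (196.50933837890625, 335.52191162109375), 9.683993339538574) [[ 398.    4.]
 [ 454. -327.]
 [ 648. -294.]
 [ 592.   37.]]
sleeve top z 0.08569830941058298 719
((565.507568359375, -158.9814453125), (171.44004821777344, 109.60246276855469), 82.91251373291016) [[ 501. -237.]
 [ 609. -251.]
 [ 630.  -81.]
 [ 522.  -67.]]
line -80.600334 586.0152 -160.43166
div ((471.1595764160156, -152.19227600097656), (88.6778335571289, 6.443341255187988), 9.852580070495605) [[ 427. -157.]
 [ 428. -163.]
 [ 515. -148.]
 [ 514. -141.]] 0.06868578998900876
scene0 tray ((521.1920166015625, -149.7005157470703), (215.48171997070312, 346.1371154785156), 9.848350524902344) [[ 385.    2.]
 [ 445. -339.]
 [ 657. -302.]
 [ 598.   39.]]
sleeve top z 0.08796180357853628 392
((554.6268310546875, -162.25950622558594), (112.12812805175781, 173.59262084960938), 1.2330386638641357) [[ 497.  -77.]
 [ 500. -250.]
 [ 613. -248.]
 [ 609.  -74.]]
line -88.32729 584.28955 -160.71051
div ((471.6955261230469, -152.3100128173828), (89.02897644042969, 9.15670108795166), 10.091108322143555) [[ 427. -156.]
 [ 429. -165.]
 [ 516. -149.]
 [ 515. -140.]] 0.06879215839011077
```

Caddy: centre about (0.523, -0.145), yaw about +9.7°, which agrees with the divider and the sleeve line. First move is an approach with a partial turn, which also tells me the sense of the wrist joint.

```bash
python3 -m jog '{"delta_pos":[[0.6,0.55,0],[0.6,0.55,0],[0.6,0.55,0],[0.6,0.55,0],[0.6,0.55,0],[0.6,0.55,0],[0.6,0.55,0],[0.6,0.55,0],[0,0,0],[0,0,0]],"turn":[[0,0,-1],[0,0,-1],[0,0,-1],[0,0,0],[0,0,0],[0,0,0],[0,0,0],[0,0,0],[0,0,0],[0,0,0]],"hand":[1,1,1,1,1,1,1,1,1,1]}'; python3 -c "
from workcell import bot
print(bot.get_obs()['q'])"
```

```text
time: 1.15
ee_pos: [0.4731, -0.2777, 0.2308]
tcp_rot: [-180.0, 0.0, 1.1]
wrist_force: [0.2, 0.4, -0.4]
opening: 0.0857
[-3.04049324e+01  4.81638272e+00  9.85502097e+00  9.50890089e+01
 -1.06801245e-02  1.48449948e+02]
```

```bash
Z='{"delta_pos":[[0.4,0.35,0],[0.4,0.35,0],[0.4,0.35,0],[0.4,0.35,0],[0.4,0.35,0],[0.4,0.35,0],[0.4,0.35,0],[0.4,0.35,0],[0.4,0.35,0],[0.12,0.17,0]],"turn":[[0,0,1],[0,0,1],[0,0,1],[0,0,1],[0,0,1],[0,0,1],[0,0,1],[0,0,1],[0,0,1],[0,0,1]],"hand":[1,1,1,1,1,1,1,1,1,1]}'; true
python3 -m jog '{"delta_pos":[[0.4,0.35,0],[0.4,0.35,0],[0.4,0.35,0],[0.4,0.35,0],[0.4,0.35,0],[0.4,0.35,0],[0.4,0.35,0],[0.4,0.35,0],[0.4,0.35,0],[0.12,0.17,0]],"turn":[[0,0,1],[0,0,1],[0,0,1],[0,0,1],[0,0,1],[0,0,1],[0,0,1],[0,0,1],[0,0,1],[0,0,1]],"hand":[1,1,1,1,1,1,1,1,1,1]}'
python3 -c "
from workcell import bot
print(bot.get_obs()['q'])"
```

```text
time: 2.15
ee_pos: [0.6595, -0.1124, 0.2304]
tcp_rot: [-180.0, -0.0, 81.3]
wrist_force: [0.3, 0.1, 0.4]
opening: 0.0854
[-9.67471315e+00  2.26068492e+01  3.10543889e+01  9.84946066e+01
  3.59248210e-03  8.89919900e+01]
```

```bash
python3 -m jog '{"delta_pos":[[0,0,-0.1],[0,0,-0.1],[0,0,-0.1],[0,0,-0.1],[0,0,-0.1],[0,0,-0.1],[0,0,-0.1],[0,0,-0.1],[0,0,-0.1],[0,0,-0.1]],"turn":[[0,0,1],[0,0,1],[0,0,1],[0,0,1],[0,0,1],[0,0,1],[0,0,1],[0,0,1],[0,0,1],[0,0,1]],"hand":[1,1,1,1,1,1,1,1,1,1]}'
python3 -c "
from workcell import bot
print(bot.get_obs()['q'])"
```

```text
time: 3.15
ee_pos: [0.6581, -0.114, 0.181]
tcp_rot: [-180.0, -0.0, 161.3]
wrist_force: [-0.4, 0.2, -0.0]
opening: 0.0854
[-9.82367602e+00  2.11043371e+01  2.35735355e+01  9.24909842e+01
 -1.34614812e-02  8.92328811e+00]
```

Remaining turn: 118.4°, that is 14.8 rows.

```bash
python3 -m jog '{"delta_pos":[[0,0,-0.07],[0,0,-0.07],[0,0,-0.07],[0,0,-0.07],[0,0,-0.07],[0,0,-0.07],[0,0,-0.07],[0,0,-0.07],[0,0,0],[0,0,0]],"turn":[[0,0,1],[0,0,1],[0,0,1],[0,0,1],[0,0,1],[0,0,1],[0,0,1],[0,0,1],[0,0,1],[0,0,1]],"hand":[1,1,1,1,1,1,1,1,1,1]}'
python3 -m jog '{"delta_pos":[[0,0,0],[0,0,0],[0,0,0],[0,0,0],[0,0,0],[0,0,0],[0,0,0],[0,0,0],[0,0,0],[0,0,0]],"turn":[[0,0,1],[0,0,1],[0,0,1],[0,0,1],[0,0,0.8],[0,0,0],[0,0,0],[0,0,0],[0,0,0],[0,0,0]],"hand":[0.4,0.4,0.4,0.4,0.4,0.4,0.4,0.4,0.4,0.4]}'
python3 - <<'E'
from workcell import bot,camera
from h import *
o=bot.get_obs(); c=camera("wrist"); np.savez("w1.npz",ee=o["ee_pos"],rot=o["tcp_rot"],**c)
print(o["ee_pos"],o["tcp_rot"],o["q"][5],o["opening"])
cv2.imwrite("pics/w1.png",c["frame"][:,:,::-1])
E
```

```text
time: 4.15
ee_pos: [0.658, -0.114, 0.1531]
tcp_rot: [180.0, -0.0, -118.7]
wrist_force: [0.4, -0.1, 0.7]
opening: 0.0854
time: 5.15
ee_pos: [0.6586, -0.1124, 0.1533]
tcp_rot: [180.0, -0.0, -80.6]
wrist_force: [-0.7, 0.4, -0.3]
opening: 0.0598
[ 0.65863666 -0.11241901  0.15326561] [ 1.79996971e+02 -5.07319389e-04 -8.06249709e+01] -109.06055558479919 0.0597603679709381
```

View pics/w1.png

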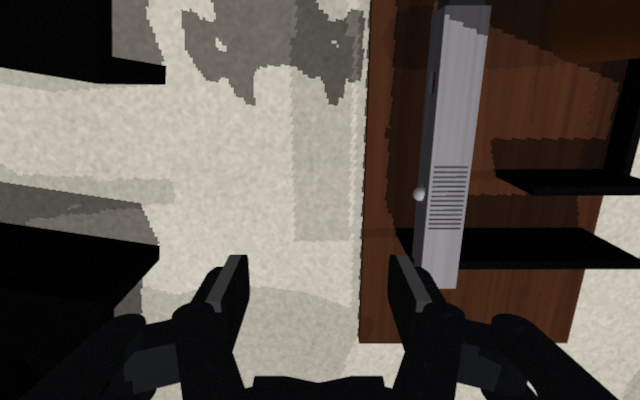

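The wrist view shows the button at about (419,194) and a dark slot at about (432,80), which looks like the second hole. Knurl lies beside the button. I'll zoom in.

```bash
python3 - <<'E'
from h import *
c=load("w1.npz")
cv2.imwrite("pics/w1z.png",cv2.resize(c["frame"][50:230,380:520],None,fx=3.3,fy=3.3,interpolation=cv2.INTER_NEAREST)[:,:,::-1])
o=dict(ee_pos=c["ee"],tcp_rot=c["rot"]);T=Twc(c,o);P=cloud(c,T)
print(T[:3,3])
for uv in [(455,100),(445,250),(419,194),(420,150),(425,215)]: print(uv,np.round(P[uv[1],uv[0]],4))
m=(P[...,2]>.08)&(P[...,2]<.098)&(P[...,0]>.55)&(P[...,0]<.63)&(P[...,1]>-.23)&(P[...,1]<-.08); m[:,:410]=0; m[300:]=0
m[140:260]=m[140:260]
q=P[m]; print("top z",np.median(q[:,2]))
r=cv2.minAreaRect((q[:,:2]*1000).astype(np.float32)); print(r,np.round(cv2.boxPoints(r),1))
g=cv2.cvtColor(c["frame"],cv2.COLOR_RGB2GRAY)
for v in range(60,102,2): print(v,g[v,422:446])
E
```

```text
[ 0.67185551 -0.1885761   0.29495935]
(455, 100) [ 0.5948 -0.1937  0.0861]
(445, 250) [ 0.5763 -0.1038  0.0876]
(419, 194) [ 0.5985 -0.1348  0.078 ]
(420, 150) [ 0.5826 -0.1533  0.0063]
(425, 215) [ 0.5931 -0.1233  0.0831]
top z 0.0861143328960759
((586.576171875, -155.09983825683594), (25.205121994018555, 156.05747985839844), 9.594451904296875) [[ 561.1  -80.3]
 [ 587.2 -234.1]
 [ 612.  -229.9]
 [ 586.   -76.1]]
60 [ 17  19  19  20  19  22  39  41  40  41  41  42  41  41  41  40  41  42
  91 135 135 134 131 128]
62 [ 17  20  21  20  21  23  37  38  41  40  41  39  40  38  40  41  41  49
  95 133 136 133 130 130]
64 [ 21  18  20  19  19  28  40  40  41  42  42  40  42  40  39  41  41  52
 102 134 133 133 131 130]
66 [ 21  18  18  21  19  28  39  40  41  40  40  41  41  39  40  40  39  66
 114 135 134 133 130 129]
68 [ 22  20  20  21  22  34  40  41  41  41  42  42  42  40  39  40  41  74
 120 135 135 133 130 130]
70 [ 26  24  25  25  27  35  40  42  42  41  42  41  41  41  40  40  39  87
 136 136 135 132 130 130]
72 [ 26  23  27  25  28  38  40  43  49  53  47  34  24  30  37  41  50
[... 759 characters left out ...]
3  32  42  40  46  52  53  45  29  20  31  40  40  74 119 136
 135 134 132 130 132 135]
90 [ 22  24  25  31  41  40  45  52  52  45  21  22  32  42  40  74 120 136
 136 133 131 130 133 134]
92 [ 25  24  24  32  42  41  48  53  52  41  24  25  36  41  39  88 136 136
 137 133 132 133 135 136]
94 [ 24  22  29  35  39  41  44  41  41  41  41  41  41  41  51  96 136 137
 135 134 133 134 135 137]
96 [ 25  24  28  38  41  41  45  39  41  38  40  40  41  40  56 101 137 136
 136 134 133 133 135 137]
98 [ 23  25  29  37  42  44  44  41  43  41  41  42  43  40  67 116 138 137
 135 132 131 134 135 137]
100 [ 25  25  32  42  42  44  47  43  42  40  40  40  41  41  74 121 136 137
 135 133 131 134 137 138]
```

View pics/w1z.png

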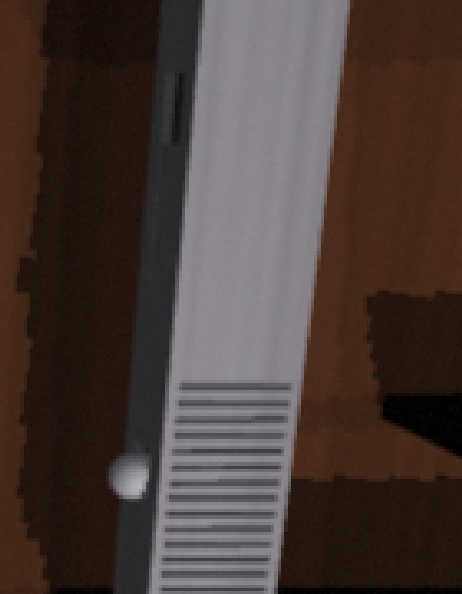

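```bash
python3 - <<'E'
from h import *
c=load("w1.npz");o=dict(ee_pos=c["ee"],tcp_rot=c["rot"]);T=Twc(c,o)
a=np.radians(9.65);n=np.array([np.cos(a),np.sin(a),0]);t=np.array([-np.sin(a),np.cos(a),0])
ctr=np.array([.5866,-.1551,.075])
def hit(uv,off):
    p0=ctr+n*(.012+off); oo,d=ray(c,uv,T); d=d[0]; return oo+d*(n@(p0-oo)/(n@d))
for nm,uv,off in [("hole_top",(434.5,71.5),0),("hole_bot",(430.5,93.5),0),("hole",(432.5,82.5),0),("btn",(419,194),.003),("btn0",(422,194),0),("btntop",(420,187),.003),("btnbot",(419,200.5),.003)]:
    p=hit(uv,off); print(nm,np.round(p,4),"s",round(float(t@(p-ctr))*1000,1))
# 2nd view of button: top camera depth/scene
C0=np.array([.523,-.145,0]); print("caddy fence org",C0+n*.06, "s",t@(C0+n*.06-ctr)*1000, "axis offset", n@(ctr-C0))
E
```

```text
hole_top [ 0.6076 -0.2072  0.0777] s -54.8
hole_bot [ 0.6056 -0.1952  0.0737] s -42.7
hole [ 0.6066 -0.2013  0.0757] s -48.9
btn [ 0.5983 -0.1347  0.0776] s 18.1
btn0 [ 0.5952 -0.1341  0.0739] s 19.3
btntop [ 0.5992 -0.1395  0.0785] s 13.3
btnbot [ 0.5977 -0.1308  0.0787] s 22.1
caddy fence org [ 0.58215101 -0.13494225  0.        ] s 20.618298772709608 axis offset 0.06100701398789553
```

Hole and button check out: the hole measures 12.1 mm and the button 8.8 mm, at height about 0.076. The second hole is about 66.7 mm from the button, so I expect the catch at about 65–68 mm of travel. Next I go down over the sleeve at the button.

```bash
python3 -m jog '{"delta_pos":[[-0.5,-0.167,0],[-0.5,-0.167,0],[-0.5,-0.167,0],[0,0,-0.4],[0,0,-0.4],[0,0,-0.4],[0,0,-0.4],[0,0,-0.3],[0,0,0],[0,0,0]],"turn":[[0,0,0],[0,0,0],[0,0,0],[0,0,0.03],[0,0,0],[0,0,0],[0,0,0],[0,0,0],[0,0,0],[0,0,0]],"hand":[0.4,0.4,0.4,0.4,0.4,0.4,0.4,0.4,0.4,0.4]}'
python3 - <<'E'
from workcell import bot,camera
from h import *
o=bot.get_obs(); c=camera("wrist"); np.savez("w2.npz",ee=o["ee_pos"],rot=o["tcp_rot"],**c)
print(o["ee_pos"],o["tcp_rot"],o["wrist_force"])
cv2.imwrite("pics/w2.png",c["frame"][:,:,::-1])
E
```

```text
time: 6.2
ee_pos: [0.5838, -0.1374, 0.0587]
tcp_rot: [-180.0, -0.0, -80.3]
wrist_force: [0.1, -0.4, 0.7]
opening: 0.0599
[ 0.58379287 -0.13737718  0.05873367] [-1.79993239e+02 -4.39115559e-03 -8.03342109e+01] [ 0.09376674 -0.38476248  0.74877844]
```

View pics/w2.png

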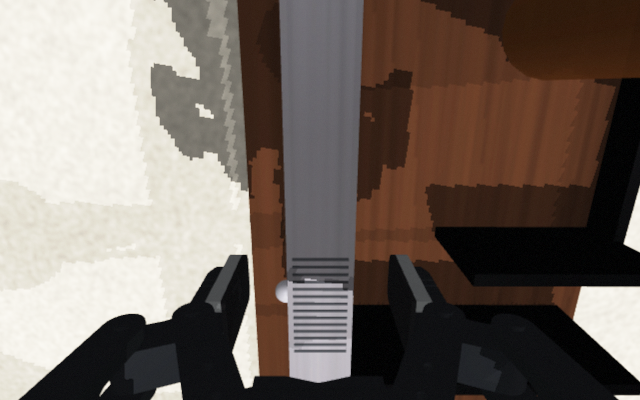

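The sleeve is centred between the fingers (columns 288–354 around 321), and the button at (282,291) is facing a pad. Closing.

```bash
python3 -m jog '{"delta_pos":[[0,0,0],[0,0,0],[0,0,0],[0,0,0],[0,0,0],[0,0,0],[0,0,0],[0,0,0],[0,0,0],[0,0,0]],"turn":[[0,0,0],[0,0,0],[0,0,0],[0,0,0],[0,0,0],[0,0,0],[0,0,0],[0,0,0],[0,0,0],[0,0,0]],"hand":[-1,-1,-1,-1,-1,-1,-1,-1,-1,-1]}' 50
python3 - <<'E'
from workcell import bot,camera
from h import *
o=bot.get_obs(); c=camera("wrist"); np.savez("w3.npz",ee=o["ee_pos"],rot=o["tcp_rot"],**c)
print(o["ee_pos"],o["tcp_rot"],o["wrist_force"],o["torque"],o["opening"])
cv2.imwrite("pics/w3.png",c["frame"][:,:,::-1])
E
```

```text
time: 7.25
ee_pos: [0.5833, -0.1377, 0.0596]
tcp_rot: [180.0, -0.0, -80.4]
wrist_force: [-6.3, -1.2, 8.3]
opening: 0.0232
[ 0.58326421 -0.1377262   0.05958664] [ 1.79990701e+02 -4.01700875e-02 -8.03585558e+01] [-6.29231023 -1.16422473  8.3251572 ] [-0.10236154  1.22509791 -0.08701305] 0.02324480062335191
```

View pics/w3.png

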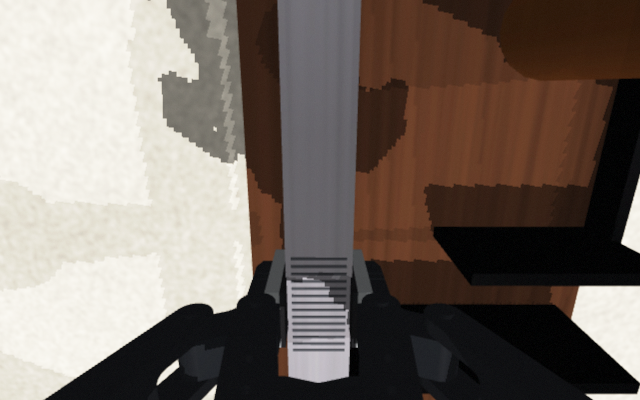

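Gripped, opening 23.2 mm, so the button is flush. Now a slow pull of 10 mm along caddy +y, direction (-0.168, 0.986).

```bash
python3 -m jog '{"delta_pos":[[-0.0034,0.0197,0],[-0.0034,0.0197,0],[-0.0034,0.0197,0],[-0.0034,0.0197,0],[-0.0034,0.0197,0],[-0.0034,0.0197,0],[-0.0034,0.0197,0],[-0.0034,0.0197,0],[-0.0034,0.0197,0],[-0.0034,0.0197,0]],"turn":[[0,0,0],[0,0,0],[0,0,0],[0,0,0],[0,0,0],[0,0,0],[0,0,0],[0,0,0],[0,0,0],[0,0,0]],"hand":[-1,-1,-1,-1,-1,-1,-1,-1,-1,-1]}' 50
```

```text
time: 8.3
ee_pos: [0.5818, -0.1291, 0.0596]
tcp_rot: [-180.0, -0.2, -80.4]
wrist_force: [-5.1, -8.1, 7.1]
opening: 0.0231
```

```bash
python3 -m jog '{"delta_pos":[[-0.0067,0.0394,0],[-0.0067,0.0394,0],[-0.0067,0.0394,0],[-0.0067,0.0394,0],[-0.0067,0.0394,0],[-0.0067,0.0394,0],[-0.0067,0.0394,0],[-0.0067,0.0394,0],[-0.0067,0.0394,0],[-0.0067,0.0394,0]],"turn":[[0,0,0],[0,0,0],[0,0,0],[0,0,0],[0,0,0],[0,0,0],[0,0,0],[0,0,0],[0,0,0],[0,0,0]],"hand":[-1,-1,-1,-1,-1,-1,-1,-1,-1,-1]}' 50
python3 - <<'E'
from workcell import bot,camera
from h import *
o=bot.get_obs(); c=camera("wrist"); np.savez("w4.npz",ee=o["ee_pos"],rot=o["tcp_rot"],**c)
print(o["ee_pos"],o["tcp_rot"],o["wrist_force"],o["torque"],o["opening"])
cv2.imwrite("pics/w4.png",c["frame"][:,:,::-1])
E
```

```text
time: 9.3
ee_pos: [0.5784, -0.1092, 0.0596]
tcp_rot: [-180.0, -0.2, -80.4]
wrist_force: [-4.6, -5.1, 7.4]
opening: 0.0233
[ 0.57844913 -0.10920675  0.0595804 ] [-1.79999978e+02 -1.60128377e-01 -8.03971642e+01] [-4.62822808 -5.05057009  7.41972204] [-0.92656556  0.93407331  0.04125445] 0.023349334801424884
```

View pics/w4.png

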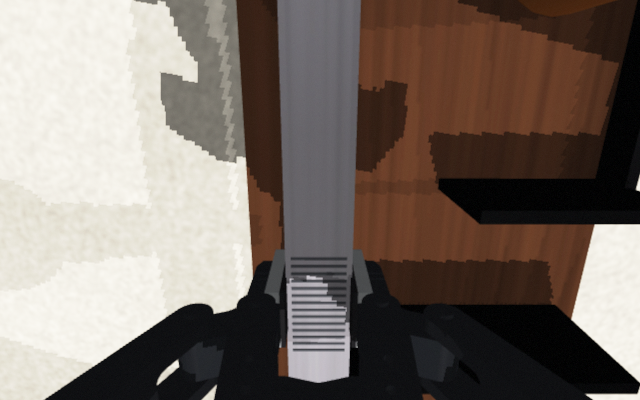

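The knurl has the same place in the picture as before the pull, so there is no slip. The divider has shifted relative to the fence, and the button is no longer visible, so it is under the wall. Travel is about 29 mm; 30 mm more.

```bash
python3 -m jog '{"delta_pos":[[-0.0101,0.0592,0],[-0.0101,0.0592,0],[-0.0101,0.0592,0],[-0.0101,0.0592,0],[-0.0101,0.0592,0],[-0.0101,0.0592,0],[-0.0101,0.0592,0],[-0.0101,0.0592,0],[-0.0101,0.0592,0],[-0.0101,0.0592,0]],"turn":[[0,0,0],[0,0,0],[0,0,0],[0,0,0],[0,0,0],[0,0,0],[0,0,0],[0,0,0],[0,0,0],[0,0,0]],"hand":[-1,-1,-1,-1,-1,-1,-1,-1,-1,-1]}' 50
python3 - <<'E'
from workcell import bot,camera
from h import *
o=bot.get_obs(); c=camera("wrist"); np.savez("w5.npz",ee=o["ee_pos"],rot=o["tcp_rot"],**c)
print(o["ee_pos"],o["tcp_rot"],o["wrist_force"],o["torque"],o["opening"])
t=np.array([-.1676,.9859]); print("travel",t@(o["ee_pos"][:2]-np.array([.58326,-.13773])))
cv2.imwrite("pics/w5.png",c["frame"][:,:,::-1])
E
```

```text
time: 10.35
ee_pos: [0.5735, -0.0796, 0.0596]
tcp_rot: [-180.0, -0.2, -80.4]
wrist_force: [-4.4, -6.5, 7.3]
opening: 0.023
[ 0.57348855 -0.07961723  0.05957703] [-1.79990393e+02 -1.67763418e-01 -8.03988262e+01] [-4.39254646 -6.4671926   7.31426643] [-1.14541371  0.9079334   0.00760002] 0.02295290086840504
travel 0.05893107238986224
```

View pics/w5.png

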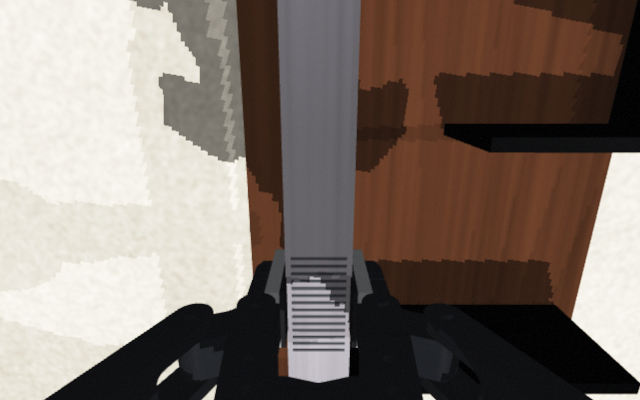

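Travel 58.9 mm, no button showing yet. Small steps from here, each followed by a look.

```bash
cat > look.py <<'E'
import sys
from workcell import bot,camera
from h import *
o=bot.get_obs(); c=camera("wrist"); n=sys.argv[1]
t=np.array([-.1676,.9859]);f=o["wrist_force"]
print("travel",1000*t@(o["ee_pos"][:2]-np.array([.58326,-.13773])),"pull",t@f[:2],"f",np.round(f,1))
a=load("w5.npz")["frame"].astype(int); d=abs(c["frame"].astype(int)-a).sum(2)[0:250,255:290]
v,u=np.nonzero(d>120); print("diff px",len(v),(u.mean()+255,v.mean()) if len(v) else "")
cv2.imwrite(f"pics/{n}.png",cv2.resize(c["frame"][:260,230:410],None,fx=2.3,fy=2.3)[:,:,::-1])
E
python3 -m jog '{"delta_pos":[[-0.0017,0.0099,0],[-0.0017,0.0099,0],[-0.0017,0.0099,0],[-0.0017,0.0099,0],[-0.0017,0.0099,0],[-0.0017,0.0099,0],[-0.0017,0.0099,0],[-0.0017,0.0099,0],[0,0,0],[0,0,0]],"turn":[[0,0,0],[0,0,0],[0,0,0],[0,0,0],[0,0,0],[0,0,0],[0,0,0],[0,0,0],[0,0,0],[0,0,0]],"hand":[-1,-1,-1,-1,-1,-1,-1,-1,-1,-1]}' 50
python3 look.py s1
```

```text
time: 11.4
ee_pos: [0.5727, -0.0748, 0.0596]
tcp_rot: [-180.0, -0.1, -80.4]
wrist_force: [-5.6, -1.5, 8.3]
opening: 0.0234
travel 63.81673524237973 pull -0.5615178844781085 f [-5.6 -1.5  8.3]
diff px 0
```

View pics/s1.png

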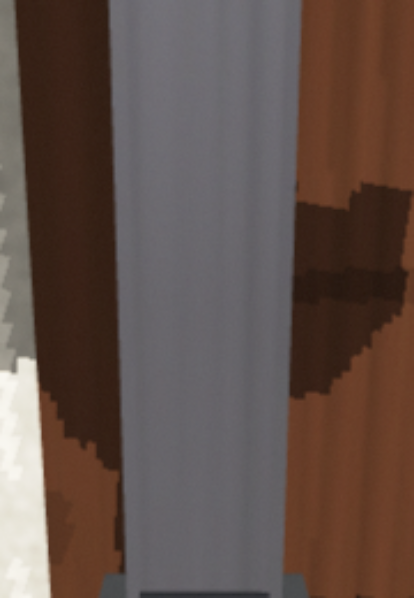

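```bash
python3 -m jog '{"delta_pos":[[-0.0008,0.005,0],[-0.0008,0.005,0],[-0.0008,0.005,0],[-0.0008,0.005,0],[-0.0008,0.005,0],[-0.0008,0.005,0],[-0.0008,0.005,0],[-0.0008,0.005,0],[0,0,0],[0,0,0]],"turn":[[0,0,0],[0,0,0],[0,0,0],[0,0,0],[0,0,0],[0,0,0],[0,0,0],[0,0,0],[0,0,0],[0,0,0]],"hand":[-1,-1,-1,-1,-1,-1,-1,-1,-1,-1]}' 50
python3 look.py s2
```

```text
time: 12.45
ee_pos: [0.5722, -0.0724, 0.0596]
tcp_rot: [-180.0, -0.0, -80.3]
wrist_force: [-4.9, -0.5, 8.6]
opening: 0.0233
travel 66.20679122103778 pull 0.3261415109043833 f [-4.9 -0.5  8.6]
diff px 278 (np.float64(274.6906474820144), np.float64(122.9136690647482))
```

View pics/s2.png

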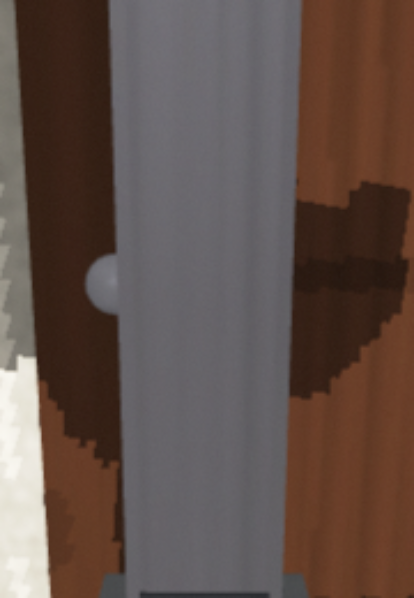

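The button shows fully proud at about (275,123) in the wrist view, at 66.2 mm of travel and near-zero pull force. I stop pulling, open and lift.

```bash
python3 -m jog '{"delta_pos":[[0,0,0],[0,0,0],[0,0,0],[0,0,0],[0,0,0.1],[0,0,0.3],[0,0,0.6],[0,0,0.8],[0,0,0.8],[0,0,0.5]],"turn":[[0,0,0],[0,0,0],[0,0,0],[0,0,0],[0,0,0],[0,0,0],[0,0,0],[0,0,0],[0,0,0],[0,0,0]],"hand":[0.4,0.4,0.4,0.4,0.4,0.4,0.4,0.4,0.4,0.4]}' 50
python3 - <<'E'
from workcell import bot,camera
from h import *
o=bot.get_obs(); c=camera("wrist"); np.savez("w6.npz",ee=o["ee_pos"],rot=o["tcp_rot"],**c)
print(o["ee_pos"],o["tcp_rot"],o["wrist_force"],o["q"])
cv2.imwrite("pics/w6.png",c["frame"][:,:,::-1])
E
```

```text
time: 13.5
ee_pos: [0.573, -0.0724, 0.2181]
tcp_rot: [-179.8, -0.1, -80.3]
wrist_force: [0.4, 0.2, -0.6]
opening: 0.0597
[ 0.57303176 -0.07235534  0.21811992] [-1.79752871e+02 -7.40521785e-02 -8.03332918e+01] [ 0.39869709  0.18713172 -0.61566099] [-7.19692170e+00  8.28858036e+00  1.22331797e+01  9.36866155e+01
  8.23469701e-04 -1.06863788e+02]
```

View pics/w6.png

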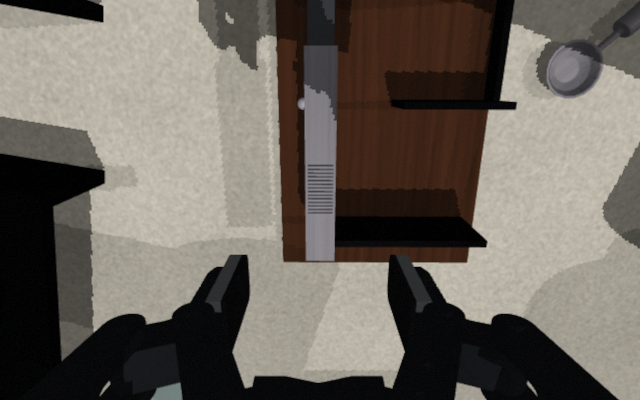

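The button still stands out, at (302,104), and the bay is empty and wider. I measure the bay from this view while I go over the tin.

```bash
python3 - <<'E'
from h import *
c=load("w6.npz");o=dict(ee_pos=c["ee"],tcp_rot=c["rot"]);T=Twc(c,o);P=cloud(c,T)
a=np.radians(9.65);n=np.array([np.cos(a),np.sin(a)]);t=np.array([-np.sin(a),np.cos(a)]);C0=np.array([.523,-.145])
for nm,lo,hi,r in [("div",.045,.075,(80,130)),("fence",.055,.085,(200,255))]:
    m=np.zeros((400,640),bool); m[r[0]:r[1],345:520]=1
    m&=(P[...,2]>lo)&(P[...,2]<hi); q=P[m]; s=(q[:,:2]-C0)@t; x=(q[:,:2]-C0)@n
    print(nm,len(q),"z",np.percentile(q[:,2],[5,50,95]),"y",np.percentile(s,[1,50,99]),"x",x.min(),x.max())
# edges by rays on known/measured heights
for uv,z in [((400,101),.063),((400,110),.063),((400,219),.072),((400,240),.072),((400,245),.01)]:
    p=onz(c,uv,z,T)[0]; print(uv,np.round(p,4),"y",(p[:2]-C0)@t)
E
python3 -m jog '{"delta_pos":[[-0.03,0.5,0],[-0.04,0.9,0],[-0.04,1,0],[-0.04,1,0],[-0.04,1,0],[-0.04,1,0],[-0.04,1,0],[-0.03,1,0],[0,0.5,0],[0,0.04,0]],"turn":[[0,0,0],[0,0,0],[0,0,0],[0,0,0],[0,0,0],[0,0,0],[0,0,0],[0,0,0],[0,0,0],[0,0,0]],"hand":[1,1,1,1,1,1,1,1,1,1]}'
python3 - <<'E'
from workcell import bot,camera
from h import *
o=bot.get_obs(); c=camera("wrist"); np.savez("w7.npz",ee=o["ee_pos"],rot=o["tcp_rot"],**c)
T=Twc(c,o);P=cloud(c,T);print(o["ee_pos"],o["tcp_rot"])
m=(P[...,2]>.085)&(P[...,2]<.12)&(P[...,1]>.27)&(P[...,1]<.38)&(P[...,0]>.5)&(P[...,0]<.62)
q=P[m];print(len(q),np.nanmin(q,0),np.nanmax(q,0))
(x,y),r=cv2.minEnclosingCircle((q[:,:2]*1000).astype(np.float32));print("tin",x,y,r,np.median(q[:,2]))
cv2.imwrite("pics/w7.png",c["frame"][:,:,::-1])
E
```

```text
div 942 z [0.06048889 0.06216353 0.06337999] y [-0.00218205  0.00032422  0.00345106] x -0.09604839162354763 -0.0057551310717510965
fence 1919 z [0.05676597 0.07002234 0.07207046] y [0.11419471 0.1151241  0.12090528] x -0.08527288031104267 0.039306192415719504
(400, 101) [ 0.521  -0.1482  0.063 ] y -0.002836858145382437
(400, 110) [ 0.5194 -0.1414  0.063 ] y 0.004142492114178637
(400, 219) [ 0.5001 -0.0534  0.072 ] y 0.09415352544539118
(400, 240) [ 0.4955 -0.0344  0.072 ] y 0.11365350789046287
(400, 245) [ 0.4747 -0.0042  0.01  ] y 0.14689392862357578
time: 14.55
ee_pos: [0.5568, 0.3277, 0.2133]
tcp_rot: [180.0, 0.0, -80.1]
wrist_force: [0.1, -1.0, 0.1]
opening: 0.0857
[0.55683486 0.32770313 0.21333678] [ 1.79993261e+02  2.70385901e-02 -8.01195490e+01]
4354 [0.53059384 0.29789901 0.08518154] [0.58576832 0.35363328 0.10160999]
tin 558.0421142578125 325.676025390625 28.061498641967773 0.09912488377052164
```

View pics/w7.png

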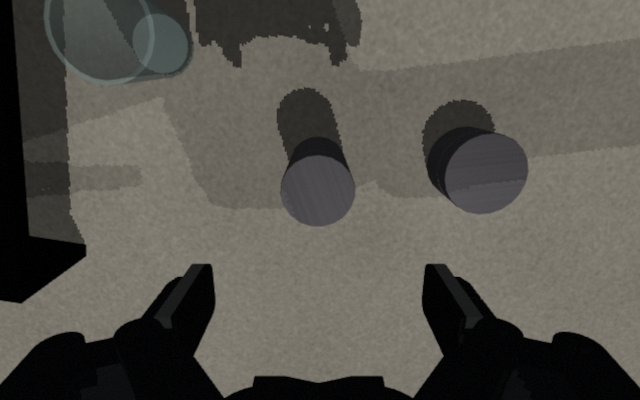

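Tin: centre (0.558, 0.3257), radius 28.06, top 0.099, matching the overhead and scene views. The bay runs from y ≈ +4 to +114 mm of the caddy (about 110 mm wide). I descend and grip.

```bash
python3 -m jog '{"delta_pos":[[0.024,-0.04,-0.3],[0,0,-0.5],[0,0,-0.5],[0,0,-0.5],[0,0,-0.5],[0,0,-0.5],[0,0,-0.3],[0,0,-0.1],[0,0,0],[0,0,0]],"turn":[[0,0,0],[0,0,0],[0,0,0],[0,0,0],[0,0,0],[0,0,0],[0,0,0],[0,0,0],[0,0,0],[0,0,0]],"hand":[1,1,1,1,1,1,1,1,1,1]}' 
python3 -m jog '{"delta_pos":[[0,0,0],[0,0,0],[0,0,0],[0,0,0],[0,0,0],[0,0,0],[0,0,0],[0,0,0],[0,0,0],[0,0,0]],"turn":[[0,0,0],[0,0,0],[0,0,0],[0,0,0],[0,0,0],[0,0,0],[0,0,0],[0,0,0],[0,0,0],[0,0,0]],"hand":[-1,-1,-1,-1,-1,-1,-1,-1,-1,-1]}' 40
```

```text
time: 15.6
ee_pos: [0.5595, 0.3225, 0.0548]
tcp_rot: [-179.9, 0.0, -80.4]
wrist_force: [0.4, 0.1, 0.7]
opening: 0.0856
time: 16.6
ee_pos: [0.5591, 0.3227, 0.0543]
tcp_rot: [-179.9, 0.0, -80.3]
wrist_force: [-1.4, -0.3, 5.5]
opening: 0.0548
```

```bash
python3 -m jog '{"delta_pos":[[0,0,0.1],[0,0,0.2],[0,0,0.4],[0,0,0.5],[0,0,0.5],[0,0,0.3],[0,0,0.1],[0,0,0],[0,0,0],[0,0,0]],"turn":[[0,0,0],[0,0,0],[0,0,0],[0,0,0],[0,0,0],[0,0,0],[0,0,0],[0,0,0],[0,0,0],[0,0,0]],"hand":[-1,-1,-1,-1,-1,-1,-1,-1,-1,-1]}' 40
python3 - <<'E'
from workcell import bot,camera
from h import *
o=bot.get_obs(); c=camera("wrist"); np.savez("w8.npz",ee=o["ee_pos"],rot=o["tcp_rot"],**c)
T=Twc(c,o);P=cloud(c,T);print(o["ee_pos"],o["tcp_rot"],o["wrist_force"])
Tt=np.linalg.inv(T@np.linalg.inv(c["mount"])); q=P.reshape(-1,3)@Tt[:3,:3].T+Tt[:3,3]
q=q.reshape(P.shape)
m=(abs(q[...,1])<.03)&(q[...,0]>-.04)&(q[...,0]<.04)&(q[...,2]>-.06)&(q[...,2]<-.03); z=q[m]
print(len(z),np.min(z,0),np.max(z,0),np.median(z,0)); print(cv2.minEnclosingCircle((z[:,:2]*1000).astype(np.float32)))
A=np.c_[z[:,:2],np.ones(len(z))]; print(np.linalg.lstsq(A,z[:,2],rcond=None)[0])
cv2.imwrite("pics/w8.png",c["frame"][:,:,::-1])
E
```

```text
time: 17.6
ee_pos: [0.5584, 0.3222, 0.157]
tcp_rot: [179.9, -0.0, -80.3]
wrist_force: [0.2, -0.4, -2.8]
opening: 0.0552
[0.55836443 0.32223639 0.15699607] [ 1.79897095e+02 -3.92633606e-02 -8.03339119e+01] [ 0.1707872  -0.35802706 -2.7764155 ]
20045 [-0.01881401 -0.02999576 -0.05997445] [ 0.02560509  0.02999828 -0.03001172] [ 0.00720904 -0.00034949 -0.0447389 ]
((2.646350622177124, 0.05820785462856293), 31.67196273803711)
[ 0.096751   -0.00551324 -0.04447335]
```

View pics/w8.png

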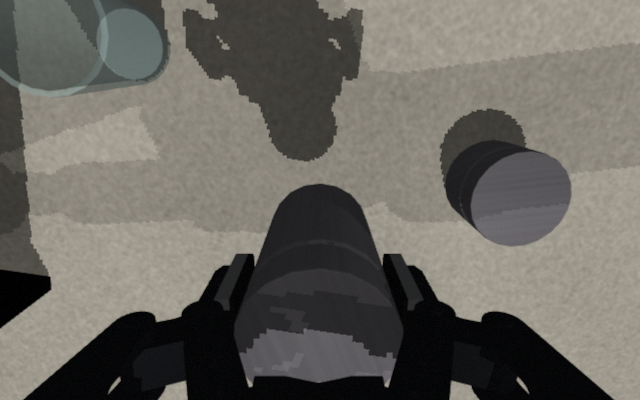

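Tin held, about 2.8 N (0.28 kg), its axis about 2.4 mm on the +y side of the TCP. Now I carry it over the bay, with its underside at about 0.10, above the fence and sleeve tops.

```bash
python3 -m jog '{"delta_pos":[[-0.064,-0.3,0],[-0.128,-0.6,0],[-0.128,-0.6,0],[-0.128,-0.6,0],[-0.128,-0.6,0],[-0.128,-0.6,0],[-0.128,-0.6,0],[-0.128,-0.6,0],[-0.128,-0.6,0],[-0.128,-0.6,0]],"turn":[[0,0,0],[0,0,0],[0,0,0],[0,0,0],[0,0,0],[0,0,0],[0,0,0],[0,0,0],[0,0,0],[0,0,0]],"hand":[-1,-1,-1,-1,-1,-1,-1,-1,-1,-1]}' 40
python3 -m jog '{"delta_pos":[[-0.128,-0.6,0],[-0.128,-0.6,0],[-0.128,-0.6,0],[-0.128,-0.6,0],[-0.058,-0.28,0],[0,0,0],[0,0,0],[0,0,0],[0,0,0],[0,0,0]],"turn":[[0,0,0],[0,0,0],[0,0,0],[0,0,0],[0,0,0],[0,0,0],[0,0,0],[0,0,0],[0,0,0],[0,0,0]],"hand":[-1,-1,-1,-1,-1,-1,-1,-1,-1,-1]}' 40
python3 - <<'E'
from workcell import bot,camera
from h import *
o=bot.get_obs(); 
a=np.radians(9.65);n=np.array([np.cos(a),np.sin(a)]);t=np.array([-np.sin(a),np.cos(a)]);C0=np.array([.523,-.145])
d=o["ee_pos"][:2]-C0;print("tcp caddy",d@n,d@t,o["ee_pos"][2],o["tcp_rot"])
c=camera("wrist");cv2.imwrite("pics/w9.png",c["frame"][:,:,::-1])
c=camera("scene");cv2.imwrite("pics/sc9.png",cv2.resize(c["frame"][100:300,180:480],None,fx=2.6,fy=2.6)[:,:,::-1])
E
```

```text
time: 18.65
ee_pos: [0.4973, 0.0363, 0.1578]
tcp_rot: [180.0, 0.0, -80.3]
wrist_force: [0.2, -0.1, -2.9]
opening: 0.0552
time: 19.65
ee_pos: [0.4696, -0.0958, 0.1582]
tcp_rot: [180.0, 0.0, -80.3]
wrist_force: [-0.7, -0.7, -2.5]
opening: 0.0548
tcp caddy -0.044371294242904674 0.057404116326156523 0.15822745683620387 [ 1.79995554e+02  7.01517367e-03 -8.02701147e+01]
```

View pics/w9.png

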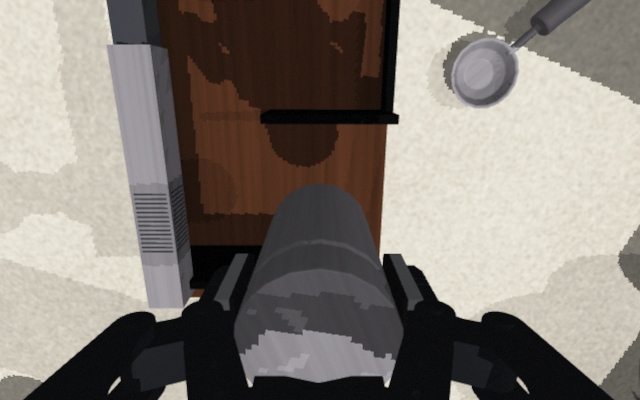

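View pics/sc9.png

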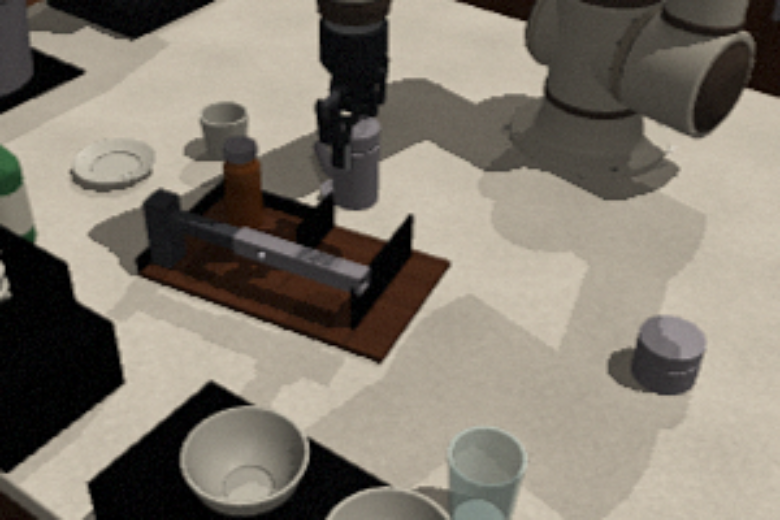

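The tin is held over the bay at caddy (-44, ~59.5). The button is visible as a bright dot on the sleeve. Lowering.

```bash
python3 -m jog '{"delta_pos":[[0,0,-0.25],[0,0,-0.25],[0,0,-0.25],[0,0,-0.25],[0,0,-0.25],[0,0,-0.25],[0,0,-0.25],[0,0,-0.05],[0,0,0],[0,0,0]],"turn":[[0,0,0],[0,0,0],[0,0,0],[0,0,0],[0,0,0],[0,0,0],[0,0,0],[0,0,0],[0,0,0],[0,0,0]],"hand":[-1,-1,-1,-1,-1,-1,-1,-1,-1,-1]}' 40
python3 -m jog '{"delta_pos":[[0,0,-0.02],[0,0,-0.02],[0,0,-0.02],[0,0,-0.02],[0,0,-0.02],[0,0,0],[0,0,0],[0,0,0],[0,0,0],[0,0,0]],"turn":[[0,0,0],[0,0,0],[0,0,0],[0,0,0],[0,0,0],[0,0,0],[0,0,0],[0,0,0],[0,0,0],[0,0,0]],"hand":[-1,-1,-1,-1,-1,-1,-1,-1,-1,-1]}' 40
```

```text
time: 20.75
ee_pos: [0.4698, -0.0966, 0.0688]
tcp_rot: [-180.0, -0.0, -80.3]
wrist_force: [0.3, -0.4, -2.3]
opening: 0.0552
time: 21.75
ee_pos: [0.4695, -0.0965, 0.0633]
tcp_rot: [-180.0, -0.0, -80.3]
wrist_force: [-0.4, 0.3, -1.0]
opening: 0.055
```

```bash
python3 -m jog '{"delta_pos":[[0,0,-0.01],[0,0,-0.01],[0,0,0],[0,0,0],[0,0,0],[0,0,0],[0,0,0],[0,0,0],[0,0,0],[0,0,0]],"turn":[[0,0,0],[0,0,0],[0,0,0],[0,0,0],[0,0,0],[0,0,0],[0,0,0],[0,0,0],[0,0,0],[0,0,0]],"hand":[-1,-1,-1,-1,-1,-1,-1,-1,-1,-1]}' 40
```

```text
time: 22.75
ee_pos: [0.4695, -0.0965, 0.0623]
tcp_rot: [-180.0, -0.0, -80.3]
wrist_force: [0.5, -0.4, -0.3]
opening: 0.0547
```

```bash
python3 -m jog '{"delta_pos":[[0,0,-0.01],[0,0,0],[0,0,0],[0,0,0],[0,0,0],[0,0,0],[0,0,0],[0,0,0],[0,0,0],[0,0,0]],"turn":[[0,0,0],[0,0,0],[0,0,0],[0,0,0],[0,0,0],[0,0,0],[0,0,0],[0,0,0],[0,0,0],[0,0,0]],"hand":[-1,-1,-1,-1,-1,-1,-1,-1,-1,-1]}' 40
```

```text
time: 23.75
ee_pos: [0.4695, -0.0966, 0.0623]
tcp_rot: [-180.0, -0.0, -80.3]
wrist_force: [-3.4, 1.0, 5.8]
opening: 0.0548
```

Firm contact: force +5.8 N, and the height stays at 0.0623, the level expected on the tray. Now release, then lift slowly.

```bash
python3 -m jog '{"delta_pos":[[0,0,0],[0,0,0],[0,0,0],[0,0,0],[0,0,0],[0,0,0],[0,0,0],[0,0,0],[0,0,0],[0,0,0]],"turn":[[0,0,0],[0,0,0],[0,0,0],[0,0,0],[0,0,0],[0,0,0],[0,0,0],[0,0,0],[0,0,0],[0,0,0]],"hand":[0.5,0.7,0.8,0.9,0.9,0.9,0.9,0.9,0.9,0.9]}' 40
python3 -m jog '{"delta_pos":[[0,0,0.1],[0,0,0.3],[0,0,0.5],[0,0,0.6],[0,0,0.6],[0,0,0.6],[0,0,0.4],[0,0,0],[0,0,0],[0,0,0]],"turn":[[0,0,0],[0,0,0],[0,0,0],[0,0,0],[0,0,0],[0,0,0],[0,0,0],[0,0,0],[0,0,0],[0,0,0]],"hand":[0.9,0.9,0.9,0.9,0.9,0.9,0.9,0.9,0.9,0.9]}' 40
python3 - <<'E'
from workcell import bot,camera
from h import *
o=bot.get_obs(); c=camera("wrist");T=Twc(c,o);P=cloud(c,T)
a=np.radians(9.65);n=np.array([np.cos(a),np.sin(a)]);t=np.array([-np.sin(a),np.cos(a)]);C0=np.array([.523,-.145])
m=(P[...,2]>.09)&(P[...,2]<.125)&(abs(P[...,0]-.469)<.045)&(abs(P[...,1]+.094)<.045); q=P[m]
top=q[q[:,2]>np.median(q[:,2])-.006]
(x,y),r=cv2.minEnclosingCircle((top[:,:2]*1000).astype(np.float32)); d=np.array([x,y])/1000-C0
print("tin",x,y,r,"z",np.median(top[:,2]),"caddy",d@n,d@t)
g=np.linalg.lstsq(np.c_[top[:,:2],np.ones(len(top))],top[:,2],rcond=None)[0];print("slope",g[:2])
cv2.imwrite("pics/w10.png",c["frame"][:,:,::-1])
c=camera("scene");cv2.imwrite("pics/sc10.png",cv2.resize(c["frame"][100:300,180:480],None,fx=2.6,fy=2.6)[:,:,::-1])
P=cloud(c,Twc(c))
for nm,(X,Y) in dict(tall=(.469,-.094),squat=(.414,.299),tum=(.714,.241),syr=(.490,-.256),cup=(.367,-.405)).items():
    m=(abs(P[...,0]-X)<.06)&(abs(P[...,1]-Y)<.05)&(P[...,2]>.03 if nm!="syr" else P[...,2]>.08)&(P[...,2]<.14); q=P[m]; print(nm,np.round(q.min(0),3),np.round(q.max(0),3))
E
```

```text
time: 24.75
ee_pos: [0.4695, -0.0965, 0.0618]
tcp_rot: [180.0, 0.0, -80.3]
wrist_force: [0.7, 0.1, 0.5]
opening: 0.081
time: 25.75
ee_pos: [0.4692, -0.0965, 0.2162]
tcp_rot: [179.9, 0.0, -80.3]
wrist_force: [0.8, 0.2, -0.5]
opening: 0.081
tin 468.85302734375 -93.71659088134766 28.064916610717773 z 0.10713992893405072 caddy -0.04478420685052371 0.05963436522205352
slope [-0.00185367  0.00661713]
tall [ 0.424 -0.144  0.03 ] [ 0.517 -0.044  0.113]
squat [0.379 0.263 0.03 ] [0.451 0.334 0.06 ]
tum [0.677 0.205 0.03 ] [0.752 0.275 0.106]
syr [ 0.467 -0.279  0.081] [ 0.516 -0.233  0.133]
cup [ 0.332 -0.441  0.03 ] [ 0.404 -0.369  0.07 ]
```

View pics/w10.png

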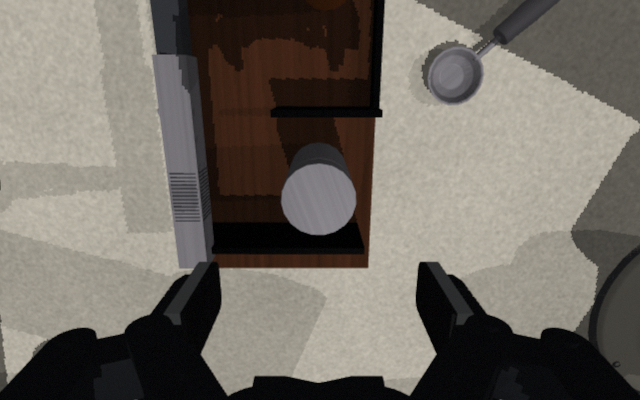

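View pics/sc10.png

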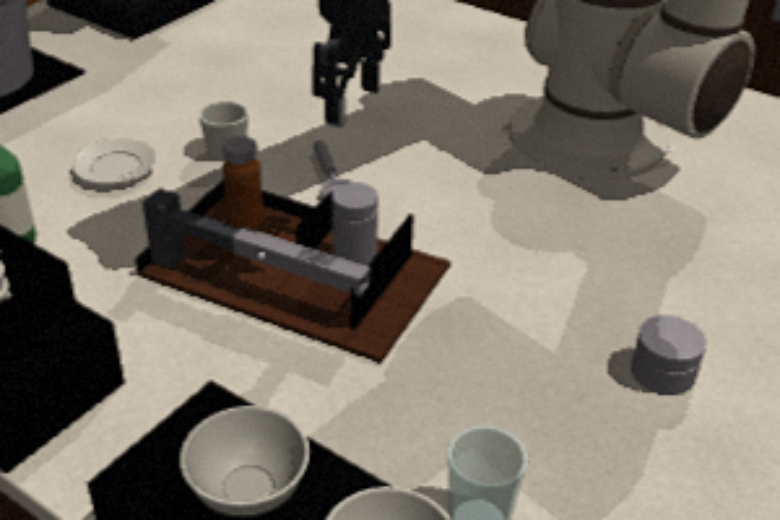

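The tin stands upright in the bay at caddy (-45, 60) with its top at 0.107. The button dot shows at (262,254), and the other things are where they were. Handing in.

```bash
python3 -c "
from workcell import ticket
print(ticket.job_done())"
```

```text
the job is handed in; nothing more can be done
None
```

I widened the bay and stood the tall tin upright in it, then handed the job in after about 26 s; no verdict was reported.

- **Fence:** I pressed the button flush and pulled the sleeve 66.2 mm. I slowed down near the second hole, which I had measured at about 66.7 mm with the wrist camera. The button then stood out in the wrist view with almost no pull force (about 0.3 N), so I stopped there and let go.
- **Tin:** It stands at about x -45, y +60 mm of the caddy, in a bay that runs from about y +4 to +114 mm. Its top is at 107 mm and its slope is under 0.01 rad. It met the tray at the expected height, and the gripper is now clear about 100 mm above it.
- **Other things:** The squat tin, jar, cup and tumbler show no movement beyond the 2–3 mm the cameras can resolve.

None of the checks failed. The button's state after the tin was placed rests on the scene picture alone, where it shows only as a bright dot on the sleeve. I could not read the force between sleeve and button directly. The highest wrist force I read along the rail was about 8 N.

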